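# Release the bung sled from its drilling jig

## Task

Two small drilling jigs stand on the bench, each holding a wooden sled with a spring-loaded index plunger. On the jig whose sled carries the round tapered bung, pull the plunger's T-handle up and twist it so that it stays latched open by itself, then let go. Then draw that sled straight out of its jig until it is completely clear and leave it standing flat on the bench; leave the other sled, the one with the square block, where it is in its jig.

Things in the scene. Friction and masses are not known exactly. Their poses are not given: they have to be found in the camera images.
- sled: Sled to take out: wooden plate 120x50x14 mm (x -55 to 65), flat on the bench; origin on its underside. Upright bung fixed at x=-35, y=0: 45 mm wide at its foot (z=22), 37 at its top (z=67). Its +x end lies in a steel bridge (27 mm high, x 20 to 73, y -51 to 51), pinned by the plunger at x=45, y=0. It leaves only along its own -x, and is clear after 45 mm (go 60). About 0.3 kg.
- knob (a point): Middle of the steel T-handle of the plunger pinning sled, 61 mm over the bench when down; moves and turns with it. An upright bar 36 mm long (own x), 10 thick (own y), 28 high (14 above and below this point); z up. When down its x is the sled's x. Under the bar are a 10 mm stem, 8 mm long, and a slotted collar, 24x25 mm, top 39 mm over the bench.
- plunger (a joint): Lift of that plunger, m: 0 down, pin in the sled; stop at 0.018. A spring pulls it down, 3.5 to 8 N. Down, a cross pin in the collar's slot keeps it from turning. Lifted over 10 mm (best 12 to 16) it turns freely up to 88 degrees either way; turned 40 to 88 (best 60) and let go, it rests on the collar, latched at about 0.010, pin clear of the sled.
- sled_b: The other sled, to stay in its jig: same plate, origin and axes, but with a square wooden block 40x40x30 mm (z=22 to 52) in place of the bung; its jig and plunger are alike.

How it is judged:
By the outcome, as a careful person would: the job done as asked, in the order asked, and still so for the second after the job is handed in, with the robot touching nothing.
It also fails if it takes over 50 s, if anything falls off the work surface, if the arm or the gripper's body presses on something with over 40 N, if the wrist force passes 120 N, or if a joint passes its speed limit or range.

## Robot

A 6-joint arm with a two-finger parallel gripper is mounted at the origin on a cart in front of the work surface, level with it; the furniture and walls round the work are solid. World frame = base frame: x ahead of the robot, y to its left, z up, the work surface at z = 0. Lengths are in mm, angles in rad, forces in N, time in s.
With the tool pointing down it reaches from about 350 to 875 mm from the base axis. Payload 4.2 kg.
Tool frame: the origin (TCP) lies at the very end of the fingers, on their centre line; the grasp point (between the pads) lies 19 mm behind it; z points along the fingers, y is the line along which they close (so a half turn about z gives the same grasp; the last joint's range is limited). The gripper opens to 85 mm and grips with 20 to 120 N. Pads are 22 mm wide; open, the fingers measure 114 mm over their backs; the gripper's body (76 mm by 85 mm) begins 54 mm behind the grasp point. The pads swing forward as they close: fully open they stand 13 mm farther back than shut.
Start: joints at [1.584, 0.385, 0.008, 0, -1.194, -0.259], TCP at [152.051, 606.201, 231.312] pointing down, gripper open.
Joint ranges: [-3.14, 3.14], [-1.21, 2.06], [-1.07, 1.41], [-3.16, 2.05], [-2.99, -0.16], [-3.1, 3.1]. Speed limits (rad/s): [2.79, 2.79, 3.14, 3.14, 3.14, 3.14].

## Interface

Orientations are given as a unit quaternion [x, y, z, w].
In Python, from bench import read_state, get_image, camera_model, job_done gives the robot as it stands.
- The arm moves only by the shell command python3 -m handwheel 'ROWS'. ROWS is JSON, a list of rows, each a list of 7 numbers: the shift along the tool's x, y, z in m, then the turn, a rotation vector about the tool's x, y, z in rad, then the gripper's target within -1 to 1 (fully open at 1, half-way at 0, shut at -1). In form: [[dx, dy, dz, wx, wy, wz, jaw], ...]. A call has 1 to 10 rows; each row is the pose to reach, as a shift and turn from the pose commanded when the call began, along the tool's axes at that moment; what a row does not reach only later rows make up. A row lasts 1/8 s, in which the tool goes at most 62.5 mm and 10.7 degrees, less where a joint would pass 70% of its speed; a pose out of reach is approached as far as the arm can. A call with a gripper value outside its range is refused whole. The fingers move at their own pace and stop on an object; the grip force is fixed at half the most. Time passes only in rows, so rows that repeat a pose let the fingers close. It gives the time, the measured TCP pose, the force, the opening and the grip force at its end, in the units of the state.
- read_state(): the state, without advancing time (a new reading comes with each control period).
- get_image(name): name is "scene" or "side" or "wrist"; returns (picture, depth): 384x512x3 uint8, blue, green, red; 384x512 float32, mm along the optical axis (not along the pixel's ray), 0 where there is no reading.
- camera_model(name): a dict with "K" (3x3 intrinsics, pixels), "dist" ([k1, k2, p1, p2, k3] as OpenCV has them; the pictures are not rectified), "rvec" (rotation vector, rad) and "tvec" (3), from world to camera coordinates, as OpenCV has them; the wrist camera has in their place "hand_eye" (4x4, takes a point from camera to tool coordinates, whose origin is the TCP and whose axes are the flange's). Camera axes: x right, y down, z forward; pixel columns grow to the right and rows downward; lengths in mm; the calibration is good to about 2 mm. A picture is of the moment at which its call begins: read the wrist's pose just before it. camera_model takes no time and is no camera call.
- job_done(): hands the job in; it is judged then, once.
The state is a dict: "clock": time; "joints": joint angles; "joint_vel": joint speeds; "joint_efforts": joint torques, N m; "position": TCP position; "ee_rot": TCP orientation; "contact_force": force on the tool from outside, world axes, zero at the start; "wrist_torque": the same for the moment, N m; "gripper_width": finger opening in mm; "grasp_force": force on a finger pad.
Only numpy, scipy, OpenCV 4.12 (cv2) and the standard library are available. Lean on these libraries where they do the work, as an engineer would, in place of code of your own. Each camera call takes 0.05 s, during which the arm holds its last target. There are 200 camera calls.

## Working session

There is one attempt and no reset: what is moved stays moved. The work goes in short steps, Python scripts to look and compute and a shell command to move; the robot and the scene stay as the last step left them, time stands still between calls to the robot, and variables do not carry over. Pictures are saved under pics/ and viewed, at most 10 in all, crops included, and the job is handed in when it is done.

```bash
mkdir -p pics; cat > h.py <<'E'
from bench import *
import numpy as np, cv2
from scipy.spatial.transform import Rotation as R
def grab(name, fn=None):
    s=read_state(); im,d=get_image(name); m=camera_model(name)
    if fn: cv2.imwrite('pics/'+fn,im)
    K=np.array(m['K']);D=np.array(m['dist'])
    v,u=np.mgrid[0:384,0:512]
    p=cv2.undistortPoints(np.stack([u,v],-1).reshape(-1,1,2).astype(float),K,D).reshape(384,512,2)
    P=np.concatenate([p*d[...,None],d[...,None]],-1).astype(float)
    if 'hand_eye' in m:
        H=np.array(m['hand_eye']); P=P@H[:3,:3].T+H[:3,3]
        P=P@R.from_quat(s['ee_rot']).as_matrix().T+np.array(s['position'])
    else:
        A=cv2.Rodrigues(np.array(m['rvec'],float))[0]; P=(P-np.array(m['tvec']).ravel())@A
    P[d==0]=np.nan
    return s,im,P
E
python3 - <<'E'
from h import *
a=grab('scene','s1.png');b=grab('wrist','w1.png')
np.savez('/tmp/a.npz',s=a[2],w=b[2])
c=np.hstack([a[1],b[1]]);cv2.imwrite('pics/c1.png',cv2.resize(c,(800,300)))
print(read_state())
E
```

```text
{'clock': 0.1, 'joints': array([ 1.58360651e+00,  3.85514518e-01,  6.77896123e-03, -4.56556577e-04,
       -1.19399195e+00, -2.58594786e-01]), 'joint_vel': array([-4.15066069e-04, -2.28419009e-03,  3.81403118e-03,  1.82909721e-03,
        4.44816689e-04,  2.19763007e-05]), 'joint_efforts': array([-9.36837896e-04, -3.93316877e+01,  1.88931173e+01,  4.19808403e+00,
       -2.54487481e-03,  4.10340007e-06]), 'position': array([151.92683435, 605.72493854, 230.31316994]), 'ee_rot': array([ 9.92447430e-01, -1.22666711e-01, -7.96001160e-05,  9.85420441e-04]), 'contact_force': array([ 0.27226733,  0.37946526, -0.3889155 ]), 'wrist_torque': array([ 0.01369715,  0.03933628, -0.03373758]), 'grasp_force': 0.0, 'gripper_width': 85.31746518574734}
```

View pics/s1.png

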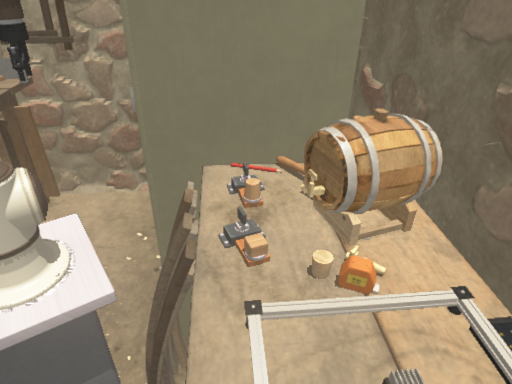

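View pics/w1.png

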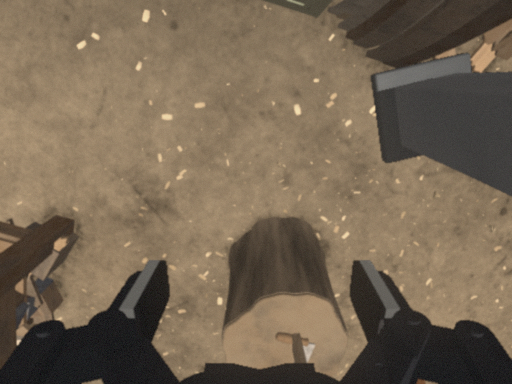

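The scene picture shows the bung sled's jig at about (240,184), with its bung at (253,190). The square-block jig is at (241,228), with its block at (256,246).

```bash
python3 - <<'E'
from h import *
P=np.load('/tmp/a.npz')['s']
im=cv2.imread('pics/s1.png')
for u,v in [(253,183),(253,192),(246,168),(246,172),(236,182),(240,186),(242,213),(256,240),(238,232),(250,205),(255,172),(204,172)]: print(u,v,P[v,u].round())
cv2.imwrite('pics/s1c.png',cv2.resize(im[155:275,200:290],None,fx=6,fy=5,interpolation=cv2.INTER_CUBIC))
b=P[155:215,220:280].reshape(-1,3)
for lo,hi in [(62,72),(55,61),(24,31),(40,50)]:
    q=b[(b[:,2]>lo)&(b[:,2]<hi)]; print(lo,hi,len(q),np.nanmedian(q,0).round(),q.min(0).round(),q.max(0).round())
d=grab('side','side1.png');np.save('/tmp/side.npy',d[2])
E
```

```text
253 183 [542. -66.  68.]
253 192 [540. -70.  44.]
246 168 [568.   4.  73.]
246 172 [570.   6.  60.]
236 182 [546.  21.  28.]
240 186 [550.   6.  21.]
242 213 [ 441. -169.   74.]
256 240 [ 428. -241.   52.]
238 232 [ 429. -169.   27.]
250 205 [532. -68.   6.]
255 172 [655.  82.   0.]
204 172 [524. 168.   0.]
62 72 134 [547. -56.  67.] [ 439. -166.   62.] [578.  30.  72.]
55 61 47 [544. -66.  58.] [ 442. -151.   55.] [577.  31.  61.]
24 31 166 [555.  18.  27.] [526. -76.  24.] [751.  95.  31.]
40 50 60 [542. -65.  44.] [528. -74.  40.] [576.  27.  50.]
```

View pics/s1c.png

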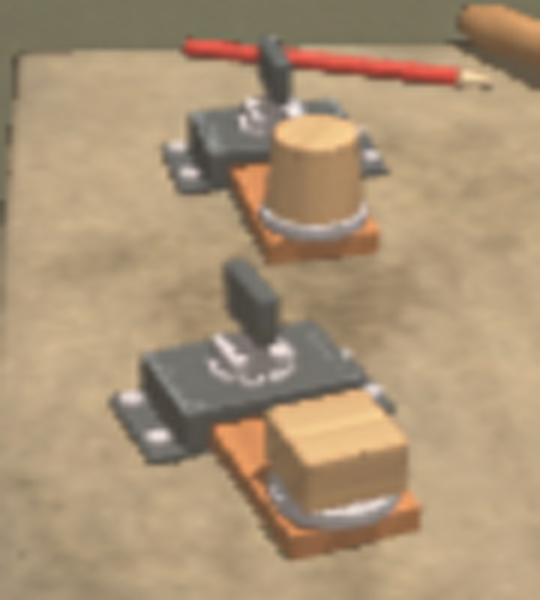

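View pics/side1.png

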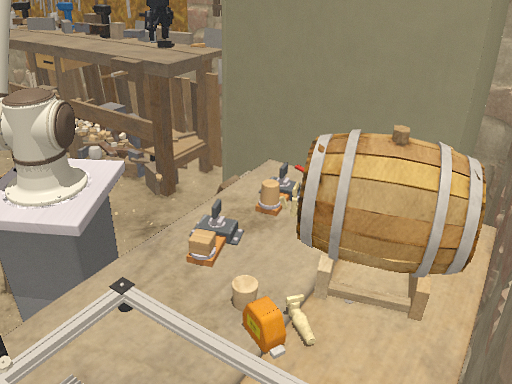

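The crop confirms it: the far jig holds the round bung and the near one the square block. The barrel is to the right of the bung jig, so I'm checking clearance and computing the approach.

```bash
cat >> h.py <<'E'
def rel(target,yaw=None):
    """shift in tool axes (m) to a world target, and tool-z turn to bring tool x to the world yaw (deg)"""
    s=read_state(); T=R.from_quat(s['ee_rot']).as_matrix()
    print('shift',(T.T@(np.array(target)-s['position'])/1000).round(4), 'pos',s['position'].round(1))
    x=np.degrees(np.arctan2(T[1,0],T[0,0])); print('tool yaw',x.round(2),'tilt',T[:,2].round(4))
    if yaw is not None: print('wz',-np.radians((yaw-x+180)%360-180).round(4))
E
python3 - <<'E'
from h import *
A=np.load('/tmp/a.npz')['s'];B=np.load('/tmp/side.npy')
for P in (A,B):
    q=P.reshape(-1,3); q=q[(q[:,2]>90)&(q[:,0]>380)&(q[:,0]<760)&(q[:,1]>-260)&(q[:,1]<250)&(q[:,2]<600)]
    for y in range(-260,250,50):
        r=q[(q[:,1]>=y)&(q[:,1]<y+50)]
        if len(r): print(y,len(r),r.min(0).round(),r.max(0).round())
rel([560,-10,290],-106)
print(np.array(camera_model('wrist')['hand_eye']).round(2))
E
```

```text
-260 1520 [ 564. -260.   90.] [ 749. -210.  282.]
-210 684 [ 593. -210.   90.] [ 686. -160.  254.]
-160 162 [ 628. -160.  116.] [ 647. -144.  199.]
90 1194 [729. 122.  90.] [760. 140. 470.]
140 4625 [640. 140.  90.] [748. 190. 470.]
190 4697 [556. 190.  90.] [659. 240. 468.]
240 954 [539. 240.  91.] [575. 250. 467.]
-260 934 [ 563. -260.   96.] [ 760. -211.  283.]
-210 33 [ 618. -210.  234.] [ 692. -195.  256.]
90 1592 [728. 122. 116.] [760. 140. 432.]
140 5244 [640. 140.  91.] [742. 190. 428.]
190 4632 [553. 190.  90.] [657. 240. 419.]
240 850 [536. 240.  91.] [570. 250. 411.]
shift [ 0.5457  0.4981 -0.0586] pos [152.  605.8 230.5]
tool yaw -14.09 tilt [-3.0e-04 -1.6e-03 -1.0e+00]
wz 1.6042
[[   0.     -0.94   -0.33   84.62]
 [   1.      0.      0.     -1.26]
 [  -0.     -0.33    0.94 -142.26]
 [   0.      0.      0.      1.  ]]
```

```bash
python3 - <<'E'
from h import *
A=np.load('/tmp/a.npz')['s'];B=np.load('/tmp/side.npy')
for P in (A,B):
    q=P.reshape(-1,3); q=q[(q[:,2]>60)&(q[:,2]<900)&(q[:,1]>60)&(q[:,1]<1200)&(q[:,0]>100)&(q[:,0]<900)]
    for x in range(100,900,50):
        r=q[(q[:,0]>=x)&(q[:,0]<x+50)]
        if len(r): print(x,len(r),r.min(0).round(),np.median(r,0).round(),r.max(0).round())
for (u,v) in [(130,100),(150,100),(200,100),(300,100),(360,100),(190,200),(180,230),(165,280),(160,340)]: print(u,v,A[v,u].round())
E
```

```text
100 776 [115. 528. 244.] [138. 567. 360.] [150. 616. 465.]
150 904 [150. 549. 244.] [167. 576. 388.] [193. 675. 465.]
350 289 [386. 331.  60.] [397. 338. 230.] [400. 348. 466.]
400 3053 [400. 299.  60.] [424. 321. 294.] [450. 345. 467.]
450 2964 [450. 270.  60.] [475. 291. 294.] [500. 311. 467.]
500 2943 [500. 242.  60.] [525. 262. 293.] [550. 282. 467.]
550 2896 [550. 213.  60.] [575. 234. 294.] [600. 253. 468.]
600 2862 [600. 186.  60.] [625. 205. 293.] [650. 225. 468.]
650 2818 [650. 157.  60.] [675. 176. 295.] [700. 198. 469.]
700 2804 [700. 126.  60.] [725. 147. 295.] [750. 167. 470.]
750 2748 [750.  98.  60.] [775. 118. 296.] [800. 138. 471.]
800 2724 [800.  67.  60.] [825.  89. 296.] [850. 109. 472.]
850 1332 [850.  60.  62.] [862.  67. 304.] [884.  80. 473.]
100 342 [117. 527. 243.] [140. 551. 317.] [150. 656. 378.]
150 488 [150. 545. 245.] [165. 610. 324.] [189. 680. 378.]
350 224 [386. 331.  62.] [397. 337. 211.] [399. 345. 399.]
400 2071 [400. 299.  60.] [425. 318. 244.] [450. 343. 403.]
450 2280 [450. 270.  60.] [475. 289. 247.] [500. 307. 406.]
500 2481 [500. 242.  60.] [526. 261. 250.] [550. 280. 410.]
550 2716 [550. 212.  60.] [576. 232. 253.] [600. 251. 415.]
600 2955 [600. 183.  60.] [625. 203. 256.] [650. 223. 419.]
650 3041 [650. 155.  61.] [675. 175. 270.] [700. 195. 424.]
700 3132 [700. 126. 104.] [725. 146. 283.] [750. 168. 430.]
750 3271 [750.  97. 125.] [775. 116. 294.] [800. 136. 436.]
800 3403 [800.  67. 132.] [825.  88. 305.] [850. 107. 443.]
850 1690 [850.  60. 140.] [862.  66. 312.] [882.  80. 447.]
130 100 [ 785. 1744. -226.]
150 100 [435. 314. 203.]
200 100 [561. 239. 201.]
300 100 [822.  85. 199.]
360 100 [1310.  241.   80.]
190 200 [438.  97. -33.]
180 230 [374.  38. -76.]
165 280 [ 317.   59. -251.]
160 340 [ 253.   -5. -412.]
```

The scene also shows a wall panel running from about (386,340) to (885,60) mm. It blocks the direct line, so I'll retract radially before swinging round.

```bash
python3 -m handwheel '[[0,0.245,-0.06,0,0,0,1],[0,0.245,-0.06,0,0,0,1],[0,0.245,-0.06,0,0,0,1],[0,0.245,-0.06,0,0,0,1],[0,0.245,-0.06,0,0,0,1]]'; python3 -c "
from h import *
print(read_state()['joints'].round(3)); rel([370,60,290],-106)"
```

```text
clock: 0.78
position: [92.2, 365.7, 293.1]
ee_rot: [0.993, -0.122, -0.001, -0.002]
contact_force: [-0.1, 0.5, -0.2]
gripper_width: 85.2
grasp_force: 0.0
[ 1.761 -0.107 -0.424 -0.    -1.249 -0.434]
shift [0.3435 0.2295 0.0012] pos [ 92.2 365.7 293.1]
tool yaw -13.99 tilt [-0.0013  0.0049 -1.    ]
wz 1.6058
```

```bash
python3 -m handwheel '[[0.197,0.055,0,0,0,0.75,1],[0.197,0.055,0,0,0,0.75,1],[0.197,0.055,0,0,0,0.75,1],[0.197,0.055,0,0,0,0.75,1],[0.3435,0.2295,0,0,0,1.606,1],[0.3435,0.2295,0,0,0,1.606,1],[0.3435,0.2295,0,0,0,1.606,1],[0.3435,0.2295,0,0,0,1.606,1],[0.3435,0.2295,0,0,0,1.606,1],[0.3435,0.2295,0,0,0,1.606,1]]'; python3 - <<'E'
from h import *
print(read_state()['joints'].round(3)); rel([545,-10,290],-106)
s,im,P=grab('scene')
q=P.reshape(-1,3);q=q[(q[:,2]>250)&(np.hypot(q[:,0],q[:,1])<480)]
for z in range(250,1000,75):
    r=q[(q[:,2]>z)&(q[:,2]<z+75)]
    if len(r): print(z,len(r),r.min(0).round(),r.max(0).round())
E
```

```text
clock: 2.02
position: [370.2, 62.0, 290.8]
ee_rot: [-0.601, 0.799, 0.0, -0.001]
contact_force: [-0.1, 0.1, 1.1]
gripper_width: 85.6
grasp_force: 0.0
[ 0.606 -0.106 -0.429 -0.    -1.249 -0.887]
shift [ 0.0206 -0.1879  0.0007] pos [370.2  62.  290.8]
tool yaw -106.13 tilt [-1.1e-03 -6.0e-04 -1.0e+00]
wz -0.0023
250 117 [315.  34. 303.] [423.  72. 325.]
325 1392 [297.  29. 325.] [439.  90. 400.]
400 1597 [303.  22. 400.] [434.  89. 475.]
475 174 [330.  21. 475.] [402.  75. 483.]
```

```bash
python3 -m handwheel '[[0.02,-0.06,0,0,0,0,1],[0.02,-0.12,0,0,0,0,1],[0.02,-0.18,0,0,0,0,1],[0.02,-0.188,0,0,0,0,1],[0.02,-0.188,0,0,0,0,1]]'; python3 - <<'E'
from h import *
s,im,P=grab('wrist','w2.png'); np.save('/tmp/w2.npy',P)
print(read_state()['joints'].round(3))
E
```

```text
clock: 2.7
position: [544.8, -8.4, 290.3]
ee_rot: [-0.602, 0.799, 0.0, -0.001]
contact_force: [-1.0, 0.3, 0.1]
gripper_width: 85.1
grasp_force: 0.0
[ 0.283  0.21  -0.09  -0.    -1.272 -0.562]
```

View pics/w2.png

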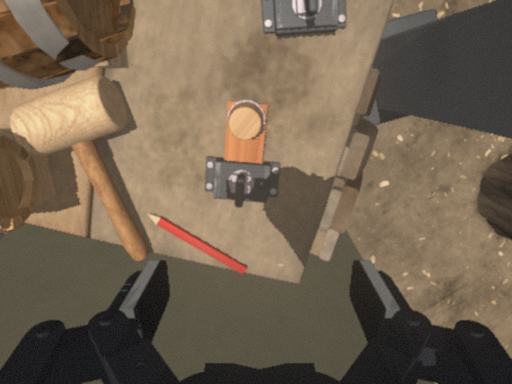

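The wrist view shows the bung at (246,122), the T-handle at (240,185) and its bridge at (242,178). The mallet and the fence posts are well to either side.

```bash
python3 - <<'E'
from h import *
P=np.load('/tmp/w2.npy'); im=cv2.imread('pics/w2.png')
q=P[90:215,195:290].reshape(-1,3)
def st(n,m): 
    r=q[m]; print(n,len(r),np.median(r,0).round(1),r.mean(0).round(1)); return r
near=lambda c,d: np.hypot(q[:,0]-c[0],q[:,1]-c[1])<d
top=st('bungtop',(q[:,2]>63)&(q[:,2]<71)&near((542,-66),30))
c,rad=cv2.minEnclosingCircle(top[:,:2].astype(np.float32)); print(c,rad)
kn=st('knobtop',(q[:,2]>68)&(q[:,2]<80)&near((566,10),30))
print(cv2.minAreaRect(kn[:,:2].astype(np.float32)))
br=st('bridge',(q[:,2]>22)&(q[:,2]<31)&near((560,10),65)&~near((542,-66),40))
print(cv2.minAreaRect(br[:,:2].astype(np.float32)))
# plate
hsv=cv2.cvtColor(im,cv2.COLOR_BGR2HSV)[90:215,195:290].reshape(-1,3)
pl=st('plate',(q[:,2]>9)&(q[:,2]<18)&near((545,-60),50))
print(cv2.minAreaRect(pl[:,:2].astype(np.float32)))
E
```

```text
bungtop 830 [547.2 -53.9  66.5] [547.4 -53.9  66.5]
(547.9998779296875, -52.81911849975586) 18.60612678527832
knobtop 229 [575.7  19.3  74.2] [575.7  19.6  73.9]
((576.1828002929688, 20.50910186767578), (31.963077545166016, 10.002397537231445), 68.96853637695312)
bridge 1631 [572.8  18.4  26.6] [575.8  19.8  26.7]
((576.9216918945312, 22.30768585205078), (50.27225112915039, 73.27839660644531), 68.72552490234375)
plate 688 [557.8 -26.4  13.6] [555.  -32.6  13.6]
((551.270751953125, -44.173500061035156), (65.77947998046875, 50.21259689331055), 69.19857788085938)
```

```bash
python3 -c "
from h import *
rel([576,21,110],-111)"
```

```text
shift [-0.037  -0.0227  0.181 ] pos [544.2  -8.3 291. ]
tool yaw -106.0 tilt [-1.e-03 -1.e-04 -1.e+00]
wz 0.0873
```

```bash
python3 -m handwheel '[[-0.037,-0.0227,0.05,0,0,0.087,0],[-0.037,-0.0227,0.1,0,0,0.087,0],[-0.037,-0.0227,0.15,0,0,0.087,0],[-0.037,-0.0227,0.18,0,0,0.087,0],[-0.037,-0.0227,0.18,0,0,0.087,0]]'; python3 - <<'E'
from h import *
s,im,P=grab('wrist','w3.png'); np.save('/tmp/w3.npy',P)
q=P.reshape(-1,3)
r=q[(q[:,2]>66)&(q[:,2]<80)&(np.hypot(q[:,0]-576,q[:,1]-21)<28)]
print(len(r)); 
if len(r)>5: print(r.mean(0),cv2.minAreaRect(r[:,:2].astype(np.float32)))
rel([576,21,46],-111)
E
```

```text
clock: 3.38
position: [574.4, 20.8, 110.2]
ee_rot: [-0.567, 0.824, 0.001, -0.002]
contact_force: [0.5, -0.2, -0.0]
gripper_width: 42.7
grasp_force: 0.0
893
[576.33132267  20.09090102  73.77306896] ((576.9600830078125, 21.99573516845703), (35.694766998291016, 9.849760055541992), 68.56929779052734)
shift [0.     0.0003 0.0662] pos [576.3  20.9 112.2]
tool yaw -110.96 tilt [ 1.e-04 -4.e-04 -1.e+00]
wz 0.0007
```

View pics/w3.png

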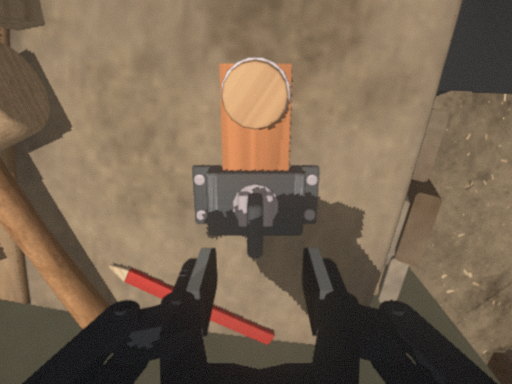

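The handle at (255,222) is centred between the fingers, with the bung at (256,93). Going down to grip.

```bash
python3 -m handwheel '[[0,0,0.03,0,0,0,0],[0,0,0.055,0,0,0,0],[0,0,0.065,0,0,0,0],[0,0,0.065,0,0,0,0],[0,0,0.065,0,0,0,-1],[0,0,0.065,0,0,0,-1],[0,0,0.065,0,0,0,-1],[0,0,0.065,0,0,0,-1]]'
```

```text
clock: 4.42
position: [577.6, 20.6, 47.7]
ee_rot: [-0.566, 0.824, -0.0, 0.001]
contact_force: [-2.1, 1.4, 5.9]
gripper_width: 9.1
grasp_force: 59.9
```

```bash
python3 -m handwheel '[[0,0,-0.005,0,0,0,-1],[0,0,-0.01,0,0,0,-1],[0,0,-0.014,0,0,0,-1],[0,0,-0.014,0,0,0,-1]]'; python3 -c "
from h import *
s=read_state();print(s['position'].round(1),s['contact_force'].round(1),s['wrist_torque'].round(2),s['joints'].round(2))"
```

```text
clock: 4.92
position: [577.3, 20.5, 60.2]
ee_rot: [-0.566, 0.825, -0.0, 0.001]
contact_force: [3.9, 2.7, -7.5]
gripper_width: 8.9
grasp_force: 58.4
[577.3  20.5  60.2] [ 3.9  2.7 -7.5] [ 0.46 -1.21 -0.04] [ 0.32  0.48 -0.32 -0.   -0.77 -0.68]
```

```bash
python3 -m handwheel '[[0,0,0,0,0,0.175,-1],[0,0,0,0,0,0.35,-1],[0,0,0,0,0,0.525,-1],[0,0,0,0,0,0.7,-1],[0,0,0,0,0,0.875,-1],[0,0,0,0,0,1.05,-1],[0,0,0,0,0,1.05,-1]]'; python3 -c "
from h import *
s=read_state();print(s['position'].round(1),s['contact_force'].round(1),s['wrist_torque'].round(2),s['joints'].round(2));rel([577,20,56])"
```

```text
clock: 5.8
position: [577.0, 20.7, 60.0]
ee_rot: [-0.077, 0.997, 0.0, 0.0]
contact_force: [4.5, 3.6, -7.5]
gripper_width: 8.8
grasp_force: 58.4
[577.   20.7  60. ] [ 4.5  3.6 -7.5] [ 0.88 -1.05 -0.02] [ 0.32  0.48 -0.32 -0.   -0.77 -1.73]
shift [ 0.0001 -0.0007  0.004 ] pos [577.   20.7  60. ]
tool yaw -171.14 tilt [ 3.e-04  6.e-04 -1.e+00]
```

```bash
python3 -m handwheel '[[0,0,0.003,0,0,0,-1],[0,0,0.003,0,0,0,0],[0,0,0.003,0,0,0,0],[0,0,0.003,0,0,0,0],[0,0,-0.03,0,0,0,0],[0,0,-0.06,0,0,0,0],[0,0,-0.06,0,0,0,0]]'; python3 - <<'E'
from h import *
s,im,P=grab('wrist','w4.png')
q=P.reshape(-1,3)
r=q[(q[:,2]>76)&(q[:,2]<92)&(np.hypot(q[:,0]-576,q[:,1]-21)<28)]
print(len(r),r.mean(0),cv2.minAreaRect(r[:,:2].astype(np.float32)))
E
```

```text
clock: 6.68
position: [578.5, 20.4, 123.3]
ee_rot: [-0.077, 0.997, 0.0, 0.003]
contact_force: [1.1, 0.2, 0.0]
gripper_width: 42.6
grasp_force: 0.0
871 [575.28320358  22.03943358  83.45810087] ((576.9188232421875, 22.204055786132812), (35.734375, 9.572175025939941), 9.157074928283691)
```

View pics/w4.png

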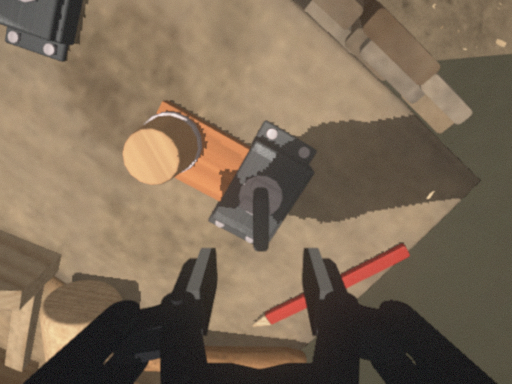

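Handle top is now at z 83.5 mm, about 10 mm higher and turned 60°, so it is latched. Moving to the bung.

```bash
python3 -c "
from h import *
rel([548,-53,125],-111)"
```

```text
shift [ 0.04   -0.0679 -0.0036] pos [577.3  20.3 121.5]
tool yaw -171.25 tilt [ 2.2e-03  7.0e-04 -1.0e+00]
wz -1.0516
```

```bash
python3 -m handwheel '[[0.04,-0.068,0,0,0,-0.175,1],[0.04,-0.068,0,0,0,-0.35,1],[0.04,-0.068,0,0,0,-0.525,1],[0.04,-0.068,0,0,0,-0.7,1],[0.04,-0.068,0,0,0,-0.875,1],[0.04,-0.068,0,0,0,-1.05,1],[0.04,-0.068,0,0,0,-1.05,1]]'; python3 -c "
from h import *
rel([548,-53,31],-111)"
```

```text
clock: 7.6
position: [546.9, -53.2, 119.3]
ee_rot: [-0.565, 0.825, 0.001, -0.001]
contact_force: [0.9, -0.2, 0.1]
gripper_width: 85.2
grasp_force: 0.0
shift [-0.0007 -0.0012  0.0883] pos [546.9 -53.2 119.3]
tool yaw -111.21 tilt [-2.5e-03 -3.0e-04 -1.0e+00]
wz -0.0037
```

```bash
python3 -m handwheel '[[0,-0.0005,0.04,0,0,0,1],[0,-0.0005,0.075,0,0,0,1],[0,-0.0005,0.089,0,0,0,1],[0,-0.0005,0.089,0,0,0,1],[0,-0.0005,0.089,0,0,0,-1],[0,-0.0005,0.089,0,0,0,-1],[0,-0.0005,0.089,0,0,0,-1],[0,-0.0005,0.089,0,0,0,-1]]'; python3 -c "
from h import *
s=read_state();print(s['position'].round(1),s['contact_force'].round(1),s['wrist_torque'].round(2),s['grasp_force'],s['gripper_width'])"
```

```text
clock: 8.6
position: [549.1, -53.1, 33.1]
ee_rot: [-0.566, 0.824, -0.001, 0.001]
contact_force: [-0.7, 0.0, 5.1]
gripper_width: 39.1
grasp_force: 59.8
[549.1 -53.1  33.1] [-0.7  0.   5.1] [ 0.06  0.37 -0.01] 59.77856469573453 39.0944385311091
```

```bash
python3 -m handwheel '[[0.004,0,0,0,0,0,-1],[0.008,0,0,0,0,0,-1],[0.014,0,0,0,0,0,-1],[0.014,0,0,0,0,0,-1]]'
```

```text
clock: 9.1
position: [545.5, -66.0, 33.1]
ee_rot: [-0.566, 0.824, -0.001, 0.003]
contact_force: [1.2, 2.9, 5.5]
gripper_width: 39.1
grasp_force: 61.3
```

Moving freely; continuing.

```bash
python3 -m handwheel '[[0.008,0,0,0,0,0,-1],[0.016,0,0,0,0,0,-1],[0.024,0,0,0,0,0,-1],[0.032,0,0,0,0,0,-1],[0.04,0,0,0,0,0,-1],[0.047,0,0,0,0,0,-1],[0.047,0,0,0,0,0,-1],[0.047,0,0,0,0,0,-1]]'; python3 - <<'E'
from h import *
s,im,P=grab('scene','s2.png')
cv2.imwrite('pics/s2c.png',cv2.resize(im[155:275,200:290],None,fx=6,fy=5,interpolation=cv2.INTER_CUBIC))
E
```

```text
clock: 10.1
position: [528.7, -110.3, 33.1]
ee_rot: [-0.566, 0.824, -0.002, 0.002]
contact_force: [2.1, 1.3, 5.8]
gripper_width: 39.1
grasp_force: 61.4
```

View pics/s2c.png

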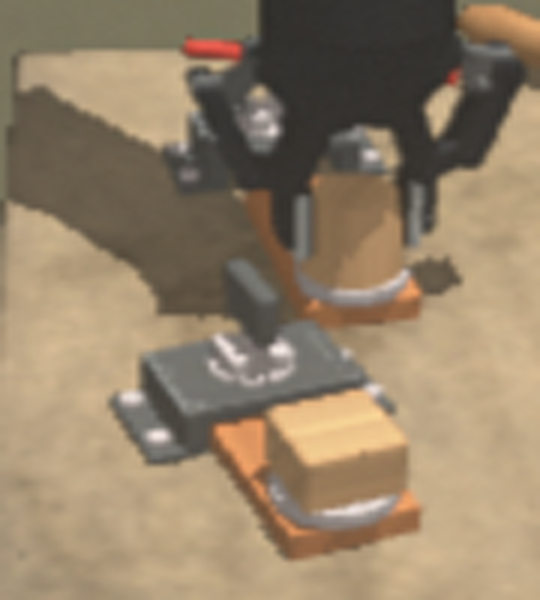

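The bung sled is out and sitting flat, and the square-block jig hasn't moved. Releasing and rising.

```bash
python3 -m handwheel '[[0,0,0,0,0,0,1],[0,0,0,0,0,0,1],[0,0,0,0,0,0,1],[0,0,0,0,0,0,1],[0,0,-0.05,0,0,0,1],[0,0,-0.1,0,0,0,1],[0,0,-0.15,0,0,0,1],[0,0,-0.2,0,0,0,1],[0,0,-0.2,0,0,0,1]]'; python3 - <<'E'
from h import *
s,im,P=grab('wrist','w5.png')
q=P.reshape(-1,3)
for n,lo,hi,c,d in [('knob',76,92,(576,21),28),('bung',62,72,(527,-110),30),('plate',9,18,(535,-85),70)]:
    r=q[(q[:,2]>lo)&(q[:,2]<hi)&(np.hypot(q[:,0]-c[0],q[:,1]-c[1])<d)]
    print(n,len(r),r.mean(0).round(1),cv2.minAreaRect(r[:,:2].astype(np.float32)))
E
```

```text
clock: 11.28
position: [528.6, -110.2, 236.1]
ee_rot: [-0.566, 0.824, -0.003, 0.004]
contact_force: [-0.0, 0.1, -0.7]
gripper_width: 85.5
grasp_force: 0.0
knob 346 [576.   20.1  82.2] ((576.6259155273438, 21.523351669311523), (35.92961120605469, 11.088361740112305), 9.553431510925293)
bung 1067 [ 527.  -110.4   66.5] ((527.1741333007812, -110.01012420654297), (36.380863189697266, 36.592445373535156), 59.05514907836914)
plate 2210 [546.4 -60.2  13.6] ((540.3907470703125, -75.95684051513672), (117.8939208984375, 50.04599380493164), 68.76980590820312)
```

View pics/w5.png

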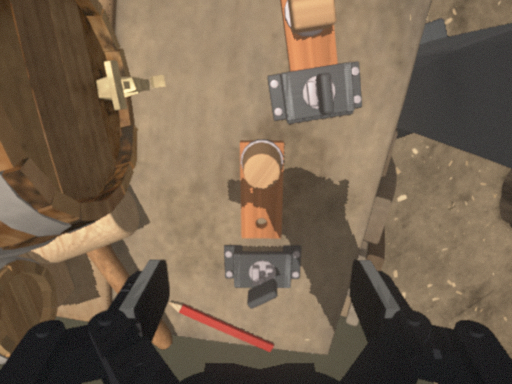

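The sled lies clear at (262,190), with its pin hole visible at (262,222). The handle at (262,290) is still turned and latched, and the other jig is untouched.

```bash
python3 -c "
from bench import *
print(job_done())"
```

```text
the job is handed in; nothing more can be done
None
```

The bung sled's plunger is latched open, that sled stands flat on the bench clear of its jig, the square-block sled was left in place, and the job is handed in at about 11 s on the robot's clock.

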